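# Weigh the cleaned test fixture on the hand scale and seat it back in its recess

### The arm

A 6-joint arm with a two-finger parallel gripper is mounted at the origin on the work surface. World frame = base frame: x ahead of the robot, y to its left, z up, the work surface at z = 0. Lengths are in mm, angles in rad, forces in N, time in s.
With the tool pointing down it reaches from about 350 to 850 mm from the base axis. Payload 8.1 kg.
Tool frame: the origin (TCP) lies between the finger pads; the fingertips stand 11 mm ahead of it and the grasp point (between the pads) lies 8 mm behind it (robot.tcp_to_tips is the distance from the TCP to the fingertips, in mm); z points along the fingers, y is the line along which they close (so a half turn about z gives the same grasp; the last joint's range is limited). The gripper opens to 85 mm and grips with 20 to 120 N. Pads are 22 mm wide; open, the fingers measure 114 mm over their backs; the gripper's body (76 mm by 85 mm) begins 54 mm behind the grasp point. The pads swing forward as they close: fully open they stand 13 mm farther back than shut.
Start: joints at [-1.397, 0.13, 1.488, -0, 1.523, -0.085], TCP at [153.573, -580.018, 242.292] pointing down, gripper open.
Joint ranges: [-2.96, 2.96], [-0.89, 2.26], [0.02, 2.5], [-1.34, 4.48], [0, 2.73], [-2.66, 2.66]. Speed limits (rad/s): [2.39, 2.39, 2.79, 3.14, 3.14, 3.14].

### API

Orientations are given as a 3x3 rotation matrix whose columns are the frame's x, y, z axes.
In Python, from workcell import robot gives the robot as it stands.
- The arm moves only by the tool move_arm, never from a script. Its argument "increments" is a list of rows, each a list of 3 entries, a list of its own where there are three numbers: the shift along the world's x, y, z normalised to -1 to 1, where 1 is 0.03 m, then the turn, a rotation vector about the world's x, y, z normalised to -1 to 1, where 1 is 5 degrees, then the closure, from 0 (fully open) to 1 (shut). In form: [[[tx, ty, tz], [wx, wy, wz], hand], ...]. A call has 1 to 5 rows; each row shifts and turns the commanded pose from where the row before left it; what a row does not reach is not made up. A row lasts 1/8 s, in which the tool goes at most 62.5 mm and 10.7 degrees, less where a joint would pass 70% of its speed; a pose out of reach is approached as far as the arm can. A call with a number of a shift or a turn outside -1 to 1 is refused whole. A call with a gripper value outside its range is refused whole. The fingers move at their own pace and stop on an object; the grip force is fixed at half the most. Time passes only in rows, so rows that do not move let the fingers close. It gives the time, the measured TCP pose, the force, the opening and the grip force at its end, in the units of the state.
- robot.get_obs(): the state, without advancing time (a new reading comes with each control period).
- robot.camera(name): name is "side" or "top"; returns the picture (384x512x3 uint8, red, green, blue); there is no depth.
- robot.calibration(name): a dict with "fx", "fy", "cx", "cy" (pixels), "xyz" and "attitude" of the camera in the world. Camera axes: x right, y up, looking along -z (the intrinsics and any distortion apply to the point x, -y, -z); pixel columns grow to the right and rows downward; lengths in mm; the calibration is good to about 2 mm. A picture is of the moment at which its call begins. calibration takes no time and is no camera call.
- robot.job_done(): hands the job in; it is judged then, once.
The state is a dict: "time": time; "qpos": joint angles; "joint_vel": joint speeds; "joint_torque": joint torques, N m; "tool_pos": TCP position; "orientation": TCP orientation; "force": force on the tool from outside, world axes, zero at the start; "moment": the same for the moment, N m; "width": opening from 0.0 (shut) to 1.0 (fully open); "finger_force": force on a finger pad.
Only numpy, scipy, OpenCV 4.12 (cv2) and the standard library are available. Lean on these libraries where they do the work, as an engineer would, in place of code of your own. Each camera call takes 0.05 s, during which the arm holds its last target. There are 200 camera calls.

### The job

Weigh the cleaned steel fixture, the one with the brass lifting eye, without touching it with the gripper: take the hand scale from its stand, hook it into the eye, and raise it gently until the fixture hangs free about a centimetre above the board; hold it still there for two seconds for the reading. Then lower it gently until it is fully home in its own recess again, unhook, and hang the scale back in its stand. Never jerk or force the scale, and leave everything else on the bench alone.

Things in the scene. Friction and masses are not known exactly. Their poses are not given: they have to be found in the camera images.
- scale_handle (a point): Centre of the hand scale's T-handle: black bar with orange ends, 24 (its x) x 110 (y) x 22 mm high. Pinch the middle across the 24 mm; fingertips may reach 25 mm below its centre. On one vertical axis below it: thin neck, clear tube 30 mm wide down to 116 mm below the centre, rod and J hook. z is up, the hook's mouth opens to +x. 0.2 kg in all.
- hook (a point): Seat of the hook (top of the wire at the bottom of the J), axes as the scale's; unloaded it is 159.5 mm straight below the handle's centre. Wire 5 mm thick, hook in the scale's x-z plane: lowest point 5 mm under the seat; tip 12 mm to +x of the axis, its top 10 mm above the seat; inside of the back about 10 mm to -x of the axis; upper bend 32 mm above the seat.
- plunger (a joint): The scale's reading: how far the rod and hook are drawn out of the tube, in m, 0 (no load) to 0.066 (end stop). Spring about 140 N/m; about 0.4 N pull before it moves. A red ring round the tube shows it.
- fixture: The fixture to weigh: stepped steel disc, 72 mm across, 16 mm thick, bottom edge bevelled 3 mm, with a 44 mm boss on top (up to 24 mm) and a round brass lifting eye on that. It sits in one of the board's two recesses. Origin: centre of its underside, z up. Weight unknown, 0.35 to 0.82 kg.
- eye (a point): Centre of the fixture's brass lifting eye, 45.5 mm above its underside: upright ring of 6.4 mm wire, 29.6 mm inside and 42.4 mm outside diameter, in the fixture's y-z plane, so a hook passes through it along the fixture's x, from either side.
- board: Black fixture board, fixed, 115 (x) x 200 (y) x 16 mm high, with two round recesses 75 mm wide and 10 mm deep (floor 6 mm above the table), centred 48 mm either side of the middle along y. Origin: centre of its underside.
- stand_rest (a point): Where the handle's centre sits when the scale hangs in its fixed stand, 196 mm up. Fork of two level prongs along x, 62 mm apart inside, 10 mm wide, open to -x; the handle's ends lie across them (along y) between lips 6 mm high, 5 mm play each way in x. Post and bridge are 73 mm or more to +x, no higher than the prongs. The scale goes in and out to -x with its handle lifted over the lips.
- pin_holder: Bystander: a like disc with three pins and no eye, in the other recess of the board; leave alone.
- hub: Bystander: small flanged steel hub, 54 mm across, 20 mm high.
- lever_disc: Bystander: steel disc 74 mm across with a black handle arm, 28 mm high.
- calculator: Bystander: black desk calculator, 150 by 86 by 17 mm.
- spanner: Bystander: steel spanner, 160 mm long, lying flat.
- oil_jar: Bystander: amber jar with white cap, 56 mm across, 85 mm high.
- brush: Bystander: brush, 170 mm long, lying flat.
- cup: Bystander: small aluminium bowl, 72 mm across, 50 mm high.
Things that resemble listed ones, but are neither listed nor needed, are in the scene too. What is shaped like the part that bears scale_handle but brown is not meant.

How it is judged (in metres and radians):
On the way:
1. the fixture hangs still on the scale's hook, its underside 4 to 16 mm above the top of the board, for 1.5 s (height (world z) of fixture between 0.02 and 0.032 m and value of joint plunger above 0.012 m and angle between fixture's own z axis and vertical below 0.2 rad and linear speed of fixture below 0.03 m/s), for 1.5 s.
At the end, for the whole second after the job is handed in: The fixture is fully home in the recess it came from (within 5 mm of its start, level within 0.04 rad, still); the scale hangs unloaded in its stand, handle across the prongs (0.35 rad), within 20 mm of the rest point and 4 mm in height, upright within 0.08 rad (distance of fixture from where it was at the start of the episode below 0.005 m and angle between fixture's own z axis and vertical below 0.04 rad and linear speed of fixture below 0.01 m/s and horizontal distance between scale_handle and stand_rest below 0.02 m and z of scale_handle in the frame of stand_rest between -0.004 and 0.004 m and angle between scale_handle's own z axis and vertical below 0.08 rad and angle between the y axis of scale_handle and the y axis of stand_rest, either way round below 0.35 rad and value of joint plunger below 0.004 m); the robot touches nothing.
It fails at once if the gripper or arm touches the fixture (contact force between any of the fingers, the arm and fixture above 0.5 N).
It fails at once if the hook and the fixture press on each other with more than 15 N, or the fixture is slammed or pressed on the board with more than 20 N (contact force between scale and fixture above 15 N or contact force between fixture and board above 20 N).
It fails at once if the scale is pulled to the end of its travel (over 63 mm) (value of joint plunger above 0.063 m).
It fails at once if the fixture is raised more than 30 mm above the board or tipped by more than 0.5 rad (height (world z) of fixture above 0.046 m or angle between fixture's own z axis and vertical above 0.5 rad).
It fails at once if a bystander is moved: the pin holder by more than 6 mm, another by more than 20 mm (distance of pin_holder from where it was at the start of the episode above 0.006 m or distance of any of hub, lever_disc, calculator, spanner, oil_jar, brush, cup from where it was at the start of the episode above 0.02 m).
It also fails if it takes over 64 s, if anything falls off the work surface, if the arm or the gripper's body presses on something with over 40 N, if the wrist force passes 120 N, or if a joint passes its speed limit or range.

## Working session

There is one attempt and no reset: what is moved stays moved. The work goes in short steps, Python scripts to look and compute and a tool call to move; the robot and the scene stay as the last step left them, time stands still between calls to the robot, and variables do not carry over. Pictures are saved under pics/ and viewed, at most 12 in all, crops included, and the job is handed in when it is done.

Besides the shell and the picture viewer there is one more tool, called by a JSON object that holds its "api" and its "payload", one argument or row to a line. move_arm: Moves the arm, as the interface text tells. Scaled input: -1 to 1 covers 0.03 m each way for a shift and 5 degrees each way for a turn. Its arguments: {"type":"object","properties":{"increments":{"type":"array"}},"required":["increments"]}

```bash
ls; mkdir -p pics; cat > h.py <<'E'
import numpy as np, cv2
from workcell import robot
def shot(n,f=None):
    im=robot.camera(n)
    if f: cv2.imwrite('pics/'+f,cv2.cvtColor(im,cv2.COLOR_RGB2BGR))
    return im
def ray(n,u,v):
    c=robot.calibration(n); R=np.array(c['attitude']).reshape(3,3)
    d=R@np.array([(u-c['cx'])/c['fx'],-(v-c['cy'])/c['fy'],-1]); return np.array(c['xyz'],float),d
def onz(n,u,v,z):
    o,d=ray(n,u,v); return o+d*(z-o[2])/d[2]
def proj(n,p):
    c=robot.calibration(n); R=np.array(c['attitude']).reshape(3,3)
    q=R.T@(np.array(p,float)-c['xyz']); return c['cx']-c['fx']*q[0]/q[2], c['cy']+c['fy']*q[1]/q[2]
def tri(a,b):
    (o1,d1),(o2,d2)=ray(*a),ray(*b); d1/=np.linalg.norm(d1);d2/=np.linalg.norm(d2)
    t=np.linalg.lstsq(np.c_[d1,-d2],o2-o1,rcond=None)[0]
    p,q=o1+t[0]*d1,o2+t[1]*d2; return (p+q)/2,np.linalg.norm(p-q)
E
python3 - <<'E'
from h import *
for n in('top','side'): shot(n,n+'0.png'); print(robot.calibration(n))
print(robot.get_obs())
E
```

```text
pics
{'fx': 385.75997774309064, 'fy': 385.75997774309064, 'cx': 252.66395421574632, 'cy': 188.5035181717827, 'xyz': array([ 412.76177257,  -40.59739453, 1198.01063995]), 'attitude': array([[-0.00105101,  0.99573978, -0.09220191],
       [-0.99993339, -0.00210624, -0.01134824],
       [-0.01149409,  0.09218384,  0.99567566]])}
{'fx': 353.3537354310911, 'fy': 353.3537354310911, 'cx': 254.63204623832593, 'cy': 191.7165182328548, 'xyz': array([ 186.80219704,  835.86678796, 1039.25530138]), 'attitude': array([[-0.94602213,  0.22478656, -0.23348048],
       [-0.32409254, -0.66162718,  0.67617564],
       [-0.00248183,  0.7153464 ,  0.6987656 ]])}
{'time': 0.1, 'qpos': array([-1.39740681e+00,  1.31112357e-01,  1.48919238e+00,  2.02720885e-05,
        1.52302620e+00, -8.54078583e-02]), 'joint_vel': array([-0.00030223, -0.00080032, -0.00232852,  0.00112699, -0.00042945,
       -0.00037576]), 'joint_torque': array([ 9.85862862e-04, -5.70952427e+01, -5.01940799e+01, -1.29947944e-04,
        8.08407407e-03,  8.25536802e-06]), 'tool_pos': array([ 153.48908166, -579.52279983,  241.32129206]), 'orientation': array([[ 9.66698726e-01,  2.55916970e-01, -2.79946833e-04],
       [ 2.55917068e-01, -9.66697218e-01,  1.71571235e-03],
       [ 1.68456080e-04, -1.73022011e-03, -9.99998489e-01]]), 'force': array([ 0.43442194,  0.9651569 , -0.28705014]), 'moment': array([0.01083249, 0.03252016, 0.03308489]), 'finger_force': 0.0, 'width': 1.0011704009096554}
```

View pics/top0.png

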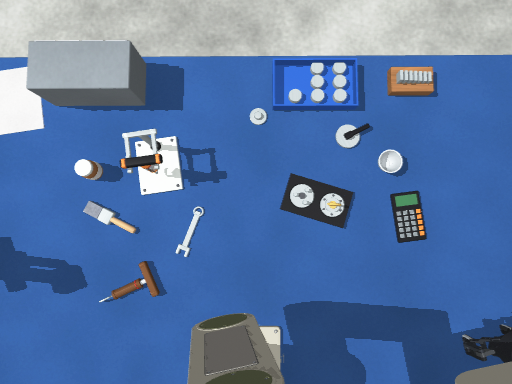

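View pics/side0.png

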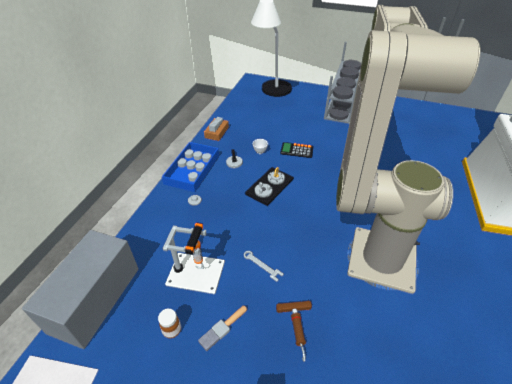

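The top view shows the scale handle near (141,160) hanging in the stand, the board near (317,201), and the fixture with its brass eye near (332,205). The side view shows the handle near (195,237) and the eye near (277,176). I'll zoom in on both.

```bash
python3 - <<'E'
from h import *
t=cv2.imread('pics/top0.png');s=cv2.imread('pics/side0.png')
def c(im,x,y,w,h,k): return cv2.resize(im[y:y+h,x:x+w],None,fx=k,fy=k,interpolation=cv2.INTER_CUBIC)
A=np.hstack([c(t,110,115,80,60,5),c(t,275,170,80,60,5)]);B=np.hstack([c(s,155,215,80,60,5),c(s,240,155,80,60,5)])
cv2.imwrite('pics/crop0.png',np.vstack([A,B]))
def blobs(n,im,lo,hi,a=6):
    m=cv2.inRange(cv2.cvtColor(im,cv2.COLOR_BGR2HSV),lo,hi)
    N,l,st,ce=cv2.connectedComponentsWithStats(m)
    for i in range(1,N):
        if st[i,4]>=a: print(n,st[i],ce[i].round(1))
for n,im in(('top',t),('side',s)):
    print('orange');blobs(n,im,(5,200,180),(16,255,255))
    print('brass');blobs(n,im,(17,90,90),(32,255,255))
E
```

```text
orange
brass
top [327 201  14   8  59] [333.2 204.2]
orange
side [196 223   6   4  12] [198.9 224.4]
side [197 243   3   4   6] [197.8 244.3]
side [186 246   7   4  18] [189.1 247.5]
brass
side [462 157  50  78 600] [482.9 207.2]
side [274 167   5  10  34] [275.9 172.1]
side [226 308  17  17  49] [233.3 316.9]
```

View pics/crop0.png

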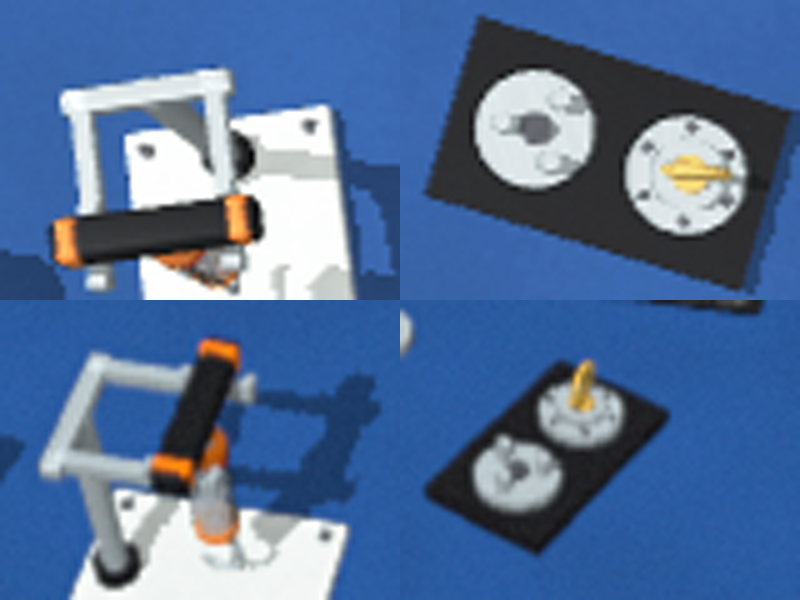

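```bash
python3 - <<'E'
from h import *
t=cv2.imread('pics/top0.png')
T=lambda x,y,ox,oy:(ox+x/5-.4,oy+y/5-.4)
L=onz('top',*T(53,241,110,115),207);R=onz('top',*T(252,217,110,115),207)
print('handle',L,R,(L+R)/2,np.linalg.norm(L-R),np.degrees(np.arctan2(-(L-R)[0],(L-R)[1])))
for p in(L,R):
  u,v=proj('side',p);print('side crop',(u-155+.4)*5,(v-215+.4)*5+300)
# prongs: ends, bridge at z~185
for p in((100,288),(65,98),(228,78)): print('fork',onz('top',*T(*p,110,115),190))
# fixture
m=cv2.inRange(cv2.cvtColor(t,cv2.COLOR_BGR2HSV),(14,90,90),(32,255,255)); m[:,:320]=0;m[:,350:]=0;m[:190]=0;m[215:]=0
ys,xs=np.nonzero(m);
for r in range(ys.min(),ys.max()+1): print(r,''.join('#' if m[r,c] else '.' for c in range(322,346)))
d=onz('top',*T(685,175,275,170),22); print('disc top c',d)
for q in((480,15),(795,110),(745,292),(427,192)): print('board',onz('top',*T(*q,275,170),16))
s=tri(('top',339.5,204.5),('side',275.9,168));print(s)
print('block',onz('top',145,105,150),onz('top',145,105,0),'jar',onz('top',88,168,85),'spanner',onz('top',198,210,0))
E
```

```text
handle [572.54613017 315.92338183 207.        ] [584.88846326 212.15320643 207.        ] [578.71729671 264.03829413 207.        ] 104.50159084011956 6.782844689608274
side crop 164.57562322613694 469.8576080619783
side crop 222.32174153309697 335.79082817516405
fork [550.09316465 296.30787414 190.        ]
fork [652.42812422 317.97737516 190.        ]
fork [662.96554202 230.92795815 190.        ]
201 .........####...........
202 ........######..........
203 .....###########........
204 ......#############.....
205 .......############.....
206 ........######..........
207 .........#####..........
208 ..........##............
disc top c [ 471.57059256 -509.64432211   22.        ]
board [ 570.61593945 -390.24325405   16.        ]
board [ 511.53671556 -580.55892771   16.        ]
board [ 400.8109574  -545.50683534   16.        ]
board [ 461.74185648 -354.81518906   16.        ]
(array([ 473.46987934, -283.39631172,   55.57220001]), np.float64(6.075079707814835))
block [744.71318427 271.88274611 150.        ] [792.22483144 316.607503     0.        ] jar [577.11067981 453.96057711  85.        ] spanner [456.960376   143.04068288   0.        ]
```

```bash
python3 - <<'E'
from h import *
T=lambda x,y:(275+(x-400)/5-.4,170+y/5-.4)
print('disc top c',onz('top',*T(685,175),20))
B=[onz('top',*T(*q),16)[:2] for q in((480,15),(795,110),(745,292),(427,192))];print(np.array(B).round(),np.mean(B,0))
for c in range(4): print(np.linalg.norm(B[c]-B[(c+1)%4]))
a=(B[0]+B[3]-B[1]-B[2]);a/=np.linalg.norm(a);m=np.mean(B,0);print('yaw',np.degrees(np.arctan2(-a[0],a[1])),'recess',m-48*a,m+48*a)
F=m-48*a
e=np.r_[F,51.5];print('eye proj',proj('top',e),proj('side',e))
for th in(-20,-10,0,10):
  d=np.array([-np.sin(np.radians(th)),np.cos(np.radians(th)),0])*18
  print(th,[np.round(proj(n,e+k*d+[0,0,h]),1).tolist() for n in('top','side') for k,h in((1,0),(-1,0),(0,18))])
s=cv2.imread('pics/side0.png');h=cv2.cvtColor(s,cv2.COLOR_BGR2HSV);m=cv2.inRange(h,(12,90,90),(34,255,255))
for r in range(163,185): print(r,''.join('#' if m[r,c] else '.' for c in range(265,290)))
E
```

```text
disc top c [ 472.06704403 -267.73392648   20.        ]
[[ 571. -144.]
 [ 512. -337.]
 [ 401. -303.]
 [ 462. -111.]] [ 486.60963175 -223.76506054]
201.26034297367943
115.8226154530377
202.20419431318032
114.167532957825
yaw -17.347974924107024 recess [ 472.29726965 -269.58161095] [ 500.92199385 -177.94851014]
eye proj (np.float64(334.263884106526), np.float64(203.983754077382)) (np.float64(275.92105230550874), np.float64(170.81540897717298))
-20 [[328.5, 201.9], [340.0, 206.0], [335.5, 203.7], [273.4, 173.0], [278.4, 168.7], [276.1, 167.6]]
-10 [[328.3, 202.9], [340.3, 205.0], [335.5, 203.7], [274.0, 173.3], [277.8, 168.4], [276.1, 167.6]]
0 [[328.2, 204.0], [340.3, 204.0], [335.5, 203.7], [274.7, 173.5], [277.1, 168.2], [276.1, 167.6]]
10 [[328.3, 205.0], [340.2, 202.9], [335.5, 203.7], [275.4, 173.6], [276.4, 168.1], [276.1, 167.6]]
163 .........................
164 .........................
165 .........................
166 .........................
167 ............#............
168 ...........##............
169 ..........###............
170 .........#####...........
171 .........####............
172 .........####............
173 ..........###............
174 .........####............
175 .........#####...........
176 ..........###............
177 .........................
178 .........................
179 .........................
180 .........................
181 .........................
182 .........................
183 .........................
184 .........................
```

{"api": "move_arm", "payload": {
  "increments": [
    [[1,1,0.4],[0,0,1],0],
    [[1,1,0.4],[0,0,1],0],
    [[1,1,0.2],[0,0,1],0],
    [[1,1,0],[0,0,1],0],
    [[1,1,0],[0,0,1],0]
  ]
}}

```text
time: 0.72
tool_pos: [304.3, -428.8, 272.0]
orientation: [[0.766, 0.643, -0.0], [0.643, -0.766, 0.0], [0.0, -0.0, -1.0]]
force: [1.3, -0.1, -0.4]
width: 1.002
finger_force: 0.0
```

{"api": "move_arm", "payload": {
  "increments": [
    [[1,1,0],[0,0,1],0],
    [[1,1,0],[0,0,1],0],
    [[0.8,1,0],[0,0,1],0],
    [[0.5,1,0],[0,0,1],0],
    [[0.5,1,0],[0,0,1],0]
  ]
}}

```text
time: 1.35
tool_pos: [417.9, -278.7, 271.8]
orientation: [[0.422, 0.906, -0.001], [0.906, -0.422, 0.001], [0.0, -0.001, -1.0]]
force: [1.0, -0.5, 0.9]
width: 1.0
finger_force: 0.0
```

{"api": "move_arm", "payload": {
  "increments": [
    [[0.3,1,0],[0,0,1],0],
    [[0.3,1,0],[0,0,1],0],
    [[0.3,1,0],[0,0,1],0],
    [[0.3,1,0],[0,0,1],0],
    [[0.3,1,0],[0,0,1],0]
  ]
}}

```text
time: 1.98
tool_pos: [462.5, -128.9, 271.9]
orientation: [[0.0, 1.0, -0.001], [1.0, -0.0, 0.0], [0.0, -0.001, -1.0]]
force: [-0.3, 0.3, -0.8]
width: 0.997
finger_force: 0.0
```

{"api": "move_arm", "payload": {
  "increments": [
    [[0.3,1,0],[0,0,1],0],
    [[0.3,1,0],[0,0,0.4],0],
    [[0.3,1,0],[0,0,0],0],
    [[0.3,1,0],[0,0,0],0],
    [[0.3,1,0],[0,0,0],0]
  ]
}}

```text
time: 2.6
tool_pos: [507.5, 21.0, 271.8]
orientation: [[-0.119, 0.993, -0.001], [0.993, 0.119, 0.0], [0.0, -0.001, -1.0]]
force: [0.6, -0.4, 0.6]
width: 0.998
finger_force: 0.0
```

{"api": "move_arm", "payload": {
  "increments": [
    [[0.3,1,0],[0,0,0],0],
    [[0.3,1,0],[0,0,0],0],
    [[0.3,1,0],[0,0,0],0],
    [[0.3,1,0],[0,0,0],0],
    [[0.2,1,0],[0,0,0],0]
  ]
}}

```text
time: 3.22
tool_pos: [549.6, 170.9, 271.7]
orientation: [[-0.119, 0.993, -0.001], [0.993, 0.119, -0.0], [-0.0, -0.001, -1.0]]
force: [-0.5, 0.1, 1.3]
width: 1.001
finger_force: 0.0
```

{"api": "move_arm", "payload": {
  "increments": [
    [[0.3,1,0],[0,0,0],0],
    [[0.3,1,0],[0,0,0],0],
    [[0.2,0.6,0],[0,0,0],0],
    [[0,0,0],[0,0,0],0]
  ]
}}

```text
time: 3.72
tool_pos: [573.2, 249.0, 271.3]
orientation: [[-0.121, 0.993, -0.001], [0.993, 0.121, -0.0], [-0.0, -0.001, -1.0]]
force: [-1.3, 0.5, -0.5]
width: 0.997
finger_force: 0.0
```

{"api": "move_arm", "payload": {
  "increments": [
    [[0.2,0.5,-0.7],[0,0,0],0],
    [[0,0,-0.7],[0,0,0],0],
    [[0,0,-0.7],[0,0,0],0.3],
    [[0,0,-0.64],[0,0,0],0.45],
    [[0,0,0],[0,0,0],0.5]
  ]
}}

```text
time: 4.35
tool_pos: [578.2, 262.0, 187.3]
orientation: [[-0.118, 0.993, -0.004], [0.993, 0.118, -0.002], [-0.001, -0.004, -1.0]]
force: [0.3, 0.6, 0.0]
width: 0.497
finger_force: 0.0
```

```bash
python3 - <<'E'
from h import *
t=shot('top');s=shot('side');print(robot.get_obs()['tool_pos'])
def c(im,x,y,w,h,k): return cv2.cvtColor(cv2.resize(im[y:y+h,x:x+w],None,fx=k,fy=k,interpolation=cv2.INTER_CUBIC),cv2.COLOR_RGB2BGR)
cv2.imwrite('pics/g1.png',np.hstack([c(t,110,115,80,90,5),c(s,155,190,80,90,5)]))
E
```

```text
[579.66458219 262.76301042 190.33556743]
```

View pics/g1.png

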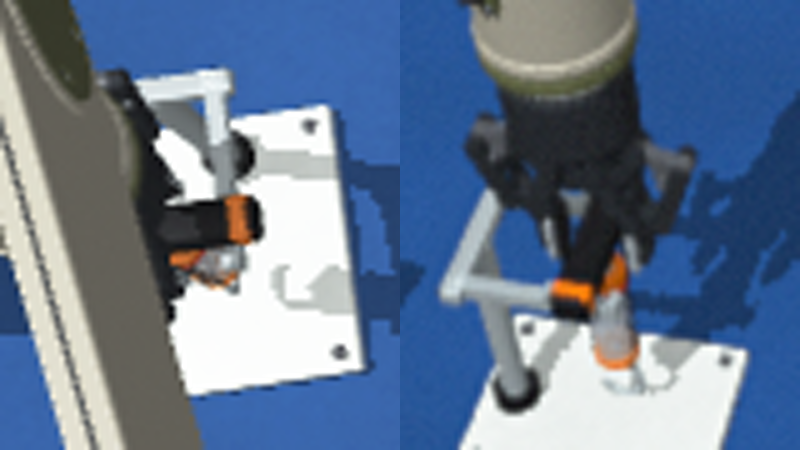

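The fingers straddle the handle and it sits about midway between them (side crop 555, 630, handle about 595). I'll close.

{"api": "move_arm", "payload": {
  "increments": [
    [[0,0,0],[0,0,0],0.6],
    [[0,0,0],[0,0,0],0.66],
    [[0,0,0],[0,0,0],0.72],
    [[0,0,0],[0,0,0],0.85],
    [[0,0,0],[0,0,0],1]
  ]
}}

```text
time: 5.08
tool_pos: [580.0, 263.2, 191.2]
orientation: [[-0.119, 0.993, 0.001], [0.993, 0.119, 0.001], [0.0, 0.002, -1.0]]
force: [-1.4, 0.1, 5.9]
width: 0.267
finger_force: 59.8
```

{"api": "move_arm", "payload": {
  "increments": [
    [[0,0,0],[0,0,0],1],
    [[0,0,0],[0,0,0],1],
    [[0,0,0],[0,0,0],1]
  ]
}}

```text
time: 5.45
tool_pos: [580.0, 263.2, 191.1]
orientation: [[-0.119, 0.993, 0.001], [0.993, 0.119, 0.001], [0.0, 0.001, -1.0]]
force: [-1.3, 0.5, 5.8]
width: 0.269
finger_force: 59.8
```

{"api": "move_arm", "payload": {
  "increments": [
    [[0,0,0.1],[0,0,0],1],
    [[0,0,0.2],[0,0,0],1],
    [[0,0,0.2],[0,0,0],1],
    [[0,0,0.1],[0,0,0],1],
    [[0,0,0],[0,0,0],1]
  ]
}}

```text
time: 6.08
tool_pos: [579.8, 263.1, 208.5]
orientation: [[-0.119, 0.993, 0.001], [0.993, 0.119, 0.0], [0.0, 0.001, -1.0]]
force: [-0.2, -0.5, -1.5]
width: 0.272
finger_force: 58.8
```

{"api": "move_arm", "payload": {
  "increments": [
    [[-0.3,-0.036,0],[0,0,0],1],
    [[-0.6,-0.07,0],[0,0,0],1],
    [[-0.7,-0.084,0],[0,0,0],1],
    [[-0.7,-0.084,0],[0,0,0],1],
    [[-0.7,-0.084,0],[0,0,0],1]
  ]
}}

```text
time: 6.7
tool_pos: [488.2, 252.0, 207.8]
orientation: [[-0.119, 0.993, -0.001], [0.993, 0.119, -0.0], [-0.0, -0.001, -1.0]]
force: [0.7, 0.4, -1.9]
width: 0.275
finger_force: 59.0
```

{"api": "move_arm", "payload": {
  "increments": [
    [[-0.5,-0.06,0.3],[0,0,0],1],
    [[0,-0.3,0.6],[0,0,0],1],
    [[0,-0.6,0.8],[0,0,0],1],
    [[0,-0.8,0.8],[0,0,0],1],
    [[0,-0.8,0.5],[0,0,0],1]
  ]
}}

```text
time: 7.32
tool_pos: [475.4, 174.4, 300.6]
orientation: [[-0.119, 0.993, 0.003], [0.993, 0.119, 0.0], [0.0, 0.003, -1.0]]
force: [-0.0, 0.1, -3.0]
width: 0.271
finger_force: 59.2
```

{"api": "move_arm", "payload": {
  "increments": [
    [[-0.1,-1,0],[0,0,0],1],
    [[-0.1,-1,0],[0,0,0],1],
    [[-0.1,-1,0],[0,0,-0.4],1],
    [[-0.1,-1,0],[0,0,-0.4],1],
    [[-0.1,-1,0],[0,0,-0.4],1]
  ]
}}

```text
time: 7.95
tool_pos: [459.7, 23.9, 299.2]
orientation: [[-0.013, 1.0, 0.002], [1.0, 0.013, -0.0], [-0.0, 0.002, -1.0]]
force: [0.5, 0.6, -1.9]
width: 0.266
finger_force: 59.3
```

{"api": "move_arm", "payload": {
  "increments": [
    [[-0.1,-1,0],[0,0,-0.4],1],
    [[-0.1,-1,0],[0,0,-0.4],1],
    [[-0.1,-1,0],[0,0,-0.4],1],
    [[-0.1,-1,0],[0,0,-0.4],1],
    [[-0.1,-1,0],[0,0,-0.2],1]
  ]
}}

```text
time: 8.57
tool_pos: [444.5, -126.2, 299.2]
orientation: [[0.143, 0.99, 0.001], [0.99, -0.143, -0.001], [-0.001, 0.001, -1.0]]
force: [0.3, 0.2, -1.2]
width: 0.272
finger_force: 59.2
```

{"api": "move_arm", "payload": {
  "increments": [
    [[-0.1,-1,0],[0,0,0],1],
    [[-0.1,-1,0],[0,0,0],1],
    [[-0.1,-1,0],[0,0,0],1],
    [[-0.1,-0.9,0],[0,0,0],1],
    [[-0.1,-0.7,0],[0,0,0],1]
  ]
}}

```text
time: 9.2
tool_pos: [429.2, -264.4, 299.0]
orientation: [[0.143, 0.99, 0.001], [0.99, -0.143, -0.001], [-0.001, 0.001, -1.0]]
force: [1.1, 0.3, -2.3]
width: 0.27
finger_force: 59.2
```

{"api": "move_arm", "payload": {
  "increments": [
    [[0,0,0],[0,0,0],1],
    [[0,0,0],[0,0,0],1]
  ]
}}

```text
time: 9.45
tool_pos: [429.6, -262.6, 298.6]
orientation: [[0.143, 0.99, 0.0], [0.99, -0.143, -0.0], [-0.0, 0.001, -1.0]]
force: [-0.3, -0.2, -2.4]
width: 0.27
finger_force: 59.2
```

```bash
python3 - <<'E'
from h import *
t=shot('top');s=shot('side');o=robot.get_obs();print(o['tool_pos'],o['orientation'])
def c(im,x,y,w,h,k): return cv2.cvtColor(cv2.resize(im[y:y+h,x:x+w],None,fx=k,fy=k,interpolation=cv2.INTER_CUBIC),cv2.COLOR_RGB2BGR)
cv2.imwrite('pics/g2.png',np.hstack([c(t,275,150,80,110,5),c(s,240,90,80,110,5)]))
p=o['tool_pos']+[0,0,5]
for k in(0,-116,-159.5): print(proj('top',p+[0,0,k]),proj('side',p+[0,0,k]))
E
```

```text
[ 429.71707679 -262.08344297  298.45447234] [[ 1.41549361e-01  9.89931122e-01  3.89644775e-04]
 [ 9.89931198e-01 -1.41549339e-01 -8.27561482e-05]
 [-2.67689261e-05  3.97435599e-04 -9.99999921e-01]]
(np.float64(353.1366208671195), np.float64(216.7347534664469)) (np.float64(289.03463954403156), np.float64(123.1901584749852))
(np.float64(342.10429570936213), np.float64(217.59464601498897)) (np.float64(287.1076694440209), np.float64(148.20276700161028))
(np.float64(338.59377122346524), np.float64(217.86826683414824)) (np.float64(286.4415840099165), np.float64(156.84874142978123))
```

View pics/g2.png

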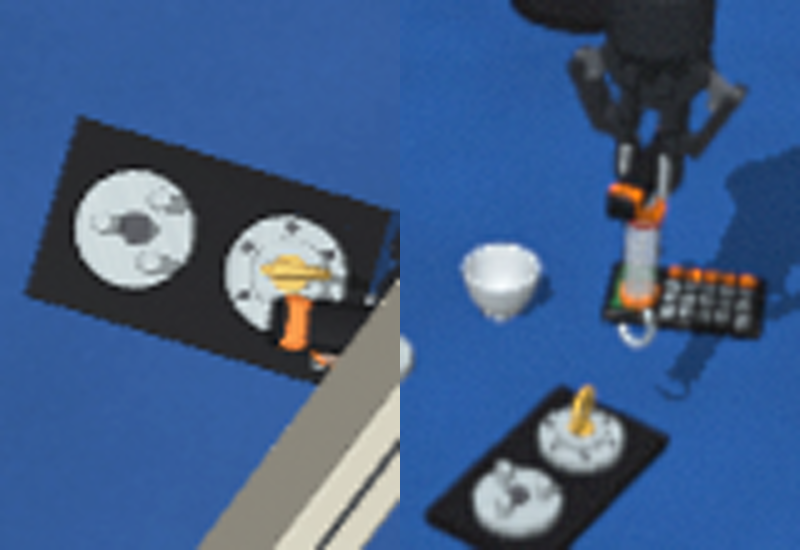

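{"api": "move_arm", "payload": {
  "increments": [
    [[0,-0.05,-0.5],[0,0,0],1],
    [[0,0,-0.8],[0,0,0],1],
    [[0,0,-0.8],[0,0,0],1],
    [[0,0,-0.7],[0,0,0],1],
    [[0,0,-0.3],[0,0,0],1]
  ]
}}

```text
time: 10.18
tool_pos: [428.7, -263.0, 202.6]
orientation: [[0.141, 0.99, -0.003], [0.99, -0.141, 0.002], [0.002, -0.003, -1.0]]
force: [-0.1, 0.1, -1.2]
width: 0.274
finger_force: 59.1
```

{"api": "move_arm", "payload": {
  "increments": [
    [[0,0,0],[0,0,0],1],
    [[0,0,0],[0,0,0],1]
  ]
}}

```text
time: 10.42
tool_pos: [430.0, -264.3, 206.0]
orientation: [[0.142, 0.99, 0.001], [0.99, -0.142, -0.001], [-0.001, 0.001, -1.0]]
force: [0.1, 1.1, -2.3]
width: 0.27
finger_force: 59.1
```

```bash
cat > look.py <<'E'
from h import *
import sys
t=shot('top');s=shot('side');o=robot.get_obs();print(o['time'],o['tool_pos'],o['force'])
def c(im,x,y,w,h,k): return cv2.cvtColor(cv2.resize(im[y:y+h,x:x+w],None,fx=k,fy=k,interpolation=cv2.INTER_CUBIC),cv2.COLOR_RGB2BGR)
cv2.imwrite('pics/'+sys.argv[1],np.hstack([c(t,310,180,50,60,8),c(s,255,130,50,60,8)]))
p=o['tool_pos']+[0,0,5]
for k in(0,-116,-159.5): print(k,np.round(proj('top',p+[0,0,k]),1),np.round(proj('side',p+[0,0,k]),1))
m=cv2.inRange(cv2.cvtColor(s,cv2.COLOR_RGB2HSV),(12,90,90),(34,255,255))
for r in range(140,180): print(r,''.join('#' if m[r,c] else '.' for c in range(265,300))) if m[r,265:300].any() else 0
E
python3 look.py g3.png
```

```text
10.525 [ 430.09785214 -264.39283578  206.17739037] [ 0.29776367 -0.45953117 -2.81570452]
0 [345.1 217.3] [287.5 143. ]
-116 [335.8 218. ] [285.8 165.8]
-159.5 [332.8 218.2] [285.2 173.7]
144 ..............................#....
145 ................................###
147 .................###...............
148 .................#####.............
149 ...................###.............
150 ....................##..##.........
151 .....................#####.........
152 .....................#####.........
166 ..................#................
167 ............#......####............
168 ...........##.......###............
169 ..........###......................
170 .........#####.....................
171 .........####......................
172 .........####......................
173 .........####......................
174 .........####......................
175 .........#####.....................
176 ..........###......................
```

View pics/g3.png

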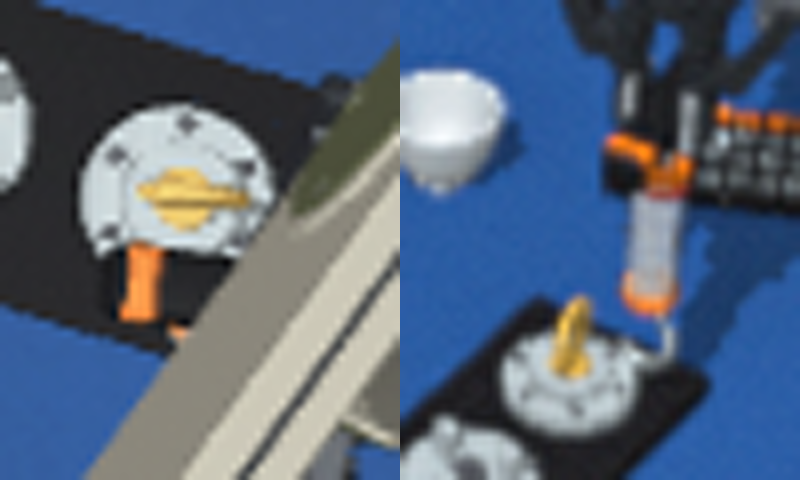

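The hook is level with the ring and about 43 mm on the -x side (ring at side crop (573,330), hook at (660,345)). I'll advance gently into the eye.

{"api": "move_arm", "payload": {
  "increments": [
    [[0,0.03,-0.08],[0,0,0],1],
    [[0.2,-0.028,0],[0,0,0],1],
    [[0.2,-0.028,0],[0,0,0],1],
    [[0.2,-0.028,0],[0,0,0],1],
    [[0,0,0],[0,0,0],1]
  ]
}}

```text
time: 11.15
tool_pos: [448.0, -265.7, 202.6]
orientation: [[0.142, 0.99, -0.0], [0.99, -0.142, 0.0], [0.0, -0.0, -1.0]]
force: [-0.3, -0.2, -2.1]
width: 0.269
finger_force: 59.2
```

{"api": "move_arm", "payload": {
  "increments": [
    [[0.2,-0.028,0],[0,0,0],1],
    [[0.2,-0.028,0],[0,0,0],1],
    [[0.2,-0.028,0],[0,0,0],1],
    [[0.2,-0.028,0],[0,0,0],1],
    [[0,0,0],[0,0,0],1]
  ]
}}

```text
time: 11.78
tool_pos: [472.0, -269.0, 202.6]
orientation: [[0.142, 0.99, -0.0], [0.99, -0.142, 0.0], [0.0, -0.0, -1.0]]
force: [-0.3, -0.1, -2.2]
width: 0.269
finger_force: 59.2
```

```bash
python3 look.py g4.png
```

```text
11.875 [ 471.52602734 -268.99848766  202.56322757] [-0.20397213  0.50098334 -2.55982779]
0 [346.2 201.1] [277.6 141. ]
-116 [336.9 203.5] [276.4 163.7]
-159.5 [333.8 204.3] [276.  171.5]
144 .............................##....
145 .......###......................###
146 .......#####.......................
147 ..........##.......................
148 ..........###.##...................
149 ...........######..................
150 ...........####....................
164 .........#.........................
165 ..........###......................
166 ...........##......................
168 ...........##......................
169 ..........###......................
170 ..........###......................
171 ..........###......................
172 .........##........................
173 ..........##.......................
174 .........####......................
175 .........#####.....................
176 ..........###......................
```

View pics/g4.png

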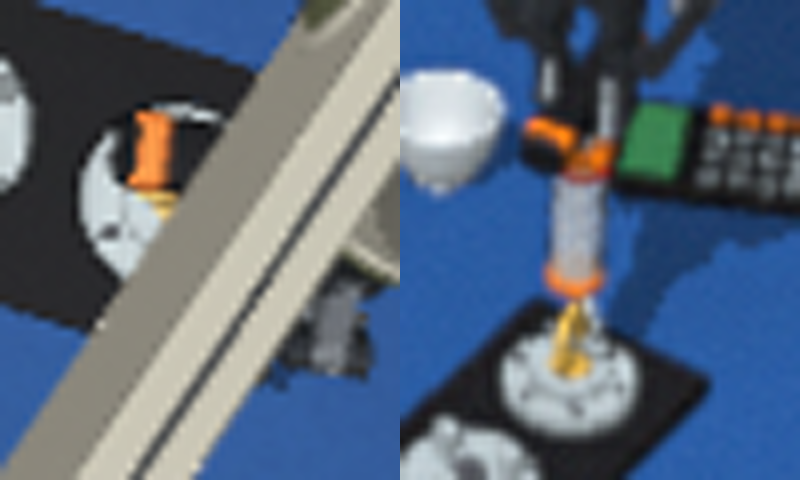

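{"api": "move_arm", "payload": {
  "increments": [
    [[0,0,0.15],[0,0,0],1],
    [[0,0,0.15],[0,0,0],1],
    [[0,0,0.15],[0,0,0],1],
    [[0,0,0.15],[0,0,0],1],
    [[0,0,0],[0,0,0],1]
  ]
}}

```text
time: 12.5
tool_pos: [471.8, -269.2, 221.3]
orientation: [[0.142, 0.99, 0.001], [0.99, -0.142, -0.001], [-0.0, 0.001, -1.0]]
force: [-0.3, 0.7, -1.8]
width: 0.272
finger_force: 59.2
```

{"api": "move_arm", "payload": {
  "increments": [
    [[0,0,0.15],[0,0,0],1],
    [[0,0,0.15],[0,0,0],1],
    [[0,0,0.15],[0,0,0],1],
    [[0,0,0],[0,0,0],1],
    [[0,0,0],[0,0,0],1]
  ]
}}

```text
time: 13.12
tool_pos: [471.6, -269.0, 234.0]
orientation: [[0.142, 0.99, -0.0], [0.99, -0.142, 0.0], [0.0, -0.0, -1.0]]
force: [0.3, 0.0, -4.7]
width: 0.273
finger_force: 59.0
```

```bash
python3 look.py g5.png | cut -c1-70; python3 -c "
from h import *;print(robot.get_obs()['force'])"
```

```text
13.225 [ 471.56008827 -269.044477    234.00599775] [ 0.92547389  0.220
0 [349.1 200.3] [278.  134.4]
-116 [339.2 202.9] [276.7 157.8]
-159.5 [336.  203.7] [276.3 165.9]
140 .........###.......................
141 ...........#.......................
142 ...........##..#...................
143 ...........#####...................
144 .............#...............##....
145 ................................###
159 ...........###.....................
160 ...........##......................
167 ............#......................
168 ...........##......................
169 ..........##.......................
170 .........###.......................
171 .........####......................
172 .........####......................
173 ..........###......................
174 .........####......................
175 .........#####.....................
176 ..........###......................
[ 0.92547389  0.22042638 -3.86861136]
```

{"api": "move_arm", "payload": {
  "increments": [
    [[0,0,0.1],[0,0,0],1],
    [[0,0,0.1],[0,0,0],1],
    [[0,0,0.1],[0,0,0],1],
    [[0,0,0],[0,0,0],1],
    [[0,0,0],[0,0,0],1]
  ]
}}

```text
time: 13.85
tool_pos: [471.6, -269.0, 243.1]
orientation: [[0.142, 0.99, -0.0], [0.99, -0.142, 0.0], [0.0, -0.0, -1.0]]
force: [0.6, -0.5, -5.6]
width: 0.266
finger_force: 58.9
```

```bash
cat > fix.py <<'E'
from h import *
F=[]
for i in range(4):
    s=shot('side'); F.append(robot.get_obs()['force'][2])
h=cv2.cvtColor(s,cv2.COLOR_RGB2HSV)
m=cv2.inRange(h,(14,90,90),(34,255,255)); m[:,:268]=0;m[:,284:]=0;m[:150]=0;m[185:]=0
n,l,st,ce=cv2.connectedComponentsWithStats(m)
print('F',np.mean(F).round(2),'z',robot.get_obs()['tool_pos'][2].round(1),[(st[i].tolist(),ce[i].round(2).tolist()) for i in range(1,n) if st[i,4]>4])
r=cv2.matchTemplate(s[150:190,255:300],cv2.cvtColor(cv2.imread('pics/side0.png'),cv2.COLOR_BGR2RGB)[172:184,266:288],cv2.TM_CCOEFF_NORMED)
y,x=np.unravel_index(r.argmax(),r.shape);d=(r[y-1,x]-r[y+1,x])/2/(r[y-1,x]+r[y+1,x]-2*r[y,x]) if 0<y<r.shape[0]-1 else 0
print('disc shift',150+y+d-172,255+x-266,r.max().round(3)); print('px per 10mm',proj('side',(472,-269,30))[1]-proj('side',(472,-269,20))[1])
E
python3 fix.py
```

```text
F -5.38 z 243.1 [([274, 167, 5, 10, 31], [275.74, 172.29])]
disc shift -0.018015403300523758 0 0.999
px per 10mm -1.734471445921713
```

{"api": "move_arm", "payload": {
  "increments": [
    [[0,0,0.1],[0,0,0],1],
    [[0,0,0.1],[0,0,0],1],
    [[0,0,0.07],[0,0,0],1],
    [[0,0,0],[0,0,0],1],
    [[0,0,0],[0,0,0],1]
  ]
}}

```text
time: 14.68
tool_pos: [471.5, -269.0, 251.2]
orientation: [[0.142, 0.99, -0.0], [0.99, -0.142, 0.0], [0.0, -0.0, -1.0]]
force: [0.4, 0.6, -7.4]
width: 0.263
finger_force: 58.9
```

```bash
python3 fix.py
```

```text
F -6.48 z 251.2 [([274, 167, 5, 10, 32], [275.69, 172.31])]
disc shift 0.024524353444576263 0 0.995
px per 10mm -1.734471445921713
```

{"api": "move_arm", "payload": {
  "increments": [
    [[0,0,0.1],[0,0,0],1],
    [[0,0,0.1],[0,0,0],1],
    [[0,0,0.1],[0,0,0],1],
    [[0,0,0],[0,0,0],1],
    [[0,0,0],[0,0,0],1]
  ]
}}

```text
time: 15.5
tool_pos: [471.5, -269.0, 260.3]
orientation: [[0.142, 0.99, -0.0], [0.99, -0.142, 0.0], [0.0, -0.0, -1.0]]
force: [-0.5, 0.2, -7.1]
width: 0.268
finger_force: 59.0
```

```bash
python3 fix.py
```

```text
F -6.95 z 260.1 [([274, 167, 5, 10, 33], [275.76, 171.73])]
disc shift -0.4107436537742615 0 0.964
px per 10mm -1.734471445921713
```

{"api": "move_arm", "payload": {
  "increments": [
    [[0,0,0.1],[0,0,0],1],
    [[0,0,0.1],[0,0,0],1],
    [[0,0,0.1],[0,0,0],1],
    [[0,0,0],[0,0,0],1],
    [[0,0,0],[0,0,0],1]
  ]
}}

```text
time: 16.32
tool_pos: [471.6, -269.1, 269.3]
orientation: [[0.142, 0.99, -0.0], [0.99, -0.142, -0.0], [-0.0, 0.0, -1.0]]
force: [0.0, -0.2, -6.5]
width: 0.272
finger_force: 59.0
```

```bash
python3 fix.py
```

```text
F -6.92 z 269.1 [([274, 165, 5, 10, 29], [275.97, 170.55])]
disc shift -1.9553821124136448 0 0.963
px per 10mm -1.734471445921713
```

{"api": "move_arm", "payload": {
  "increments": [
    [[0,0,0.1],[0,0,0],1],
    [[0,0,0.1],[0,0,0],1],
    [[0,0,0.1],[0,0,0],1],
    [[0,0,0],[0,0,0],1],
    [[0,0,0],[0,0,0],1]
  ]
}}

```text
time: 17.15
tool_pos: [471.6, -269.0, 278.3]
orientation: [[0.142, 0.99, -0.0], [0.99, -0.142, 0.0], [0.0, -0.0, -1.0]]
force: [-0.2, -0.3, -6.5]
width: 0.271
finger_force: 59.0
```

```bash
python3 fix.py; python3 look.py g6.png >/dev/null
```

```text
F -6.93 z 278.1 [([274, 163, 5, 10, 26], [276.04, 168.77])]
disc shift -3.627355307340622 0 0.929
px per 10mm -1.734471445921713
```

View pics/g6.png

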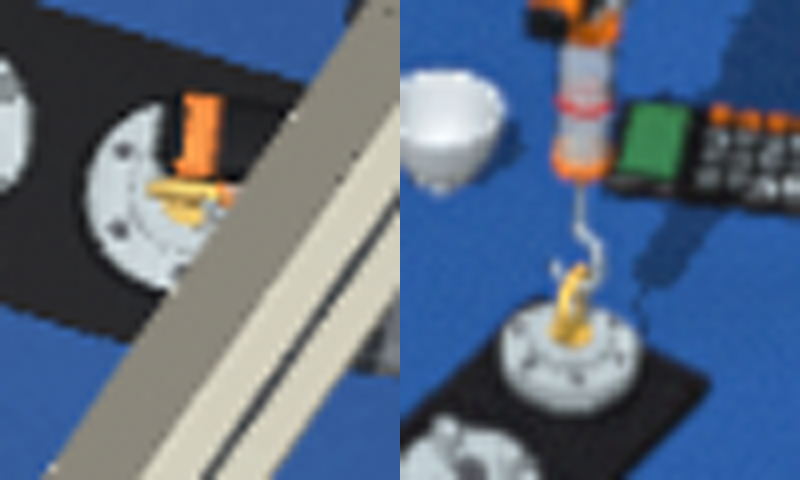

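The fixture hangs level on the hook, about 20 mm up from the recess floor (a shift of 3.6 px), and the red ring is drawn down to (585,105). I'll hold it there.

{"api": "move_arm", "payload": {
  "increments": [
    [[0,0,0],[0,0,0],1],
    [[0,0,0],[0,0,0],1],
    [[0,0,0],[0,0,0],1],
    [[0,0,0],[0,0,0],1],
    [[0,0,0],[0,0,0],1]
  ]
}}

```text
time: 18.08
tool_pos: [471.6, -269.0, 278.3]
orientation: [[0.142, 0.99, 0.0], [0.99, -0.142, -0.0], [-0.0, 0.0, -1.0]]
force: [-0.5, -0.0, -6.8]
width: 0.269
finger_force: 59.0
```

{"api": "move_arm", "payload": {
  "increments": [
    [[0,0,0],[0,0,0],1],
    [[0,0,0],[0,0,0],1],
    [[0,0,0],[0,0,0],1],
    [[0,0,0],[0,0,0],1],
    [[0,0,0],[0,0,0],1]
  ]
}}

```text
time: 18.7
tool_pos: [471.6, -269.0, 278.3]
orientation: [[0.142, 0.99, -0.0], [0.99, -0.142, 0.0], [0.0, -0.0, -1.0]]
force: [0.0, 0.9, -7.1]
width: 0.271
finger_force: 59.0
```

{"api": "move_arm", "payload": {
  "increments": [
    [[0,0,0],[0,0,0],1],
    [[0,0,0],[0,0,0],1],
    [[0,0,0],[0,0,0],1],
    [[0,0,0],[0,0,0],1],
    [[0,0,0],[0,0,0],1]
  ]
}}

```text
time: 19.32
tool_pos: [471.6, -269.1, 278.3]
orientation: [[0.142, 0.99, 0.0], [0.99, -0.142, -0.0], [-0.0, 0.0, -1.0]]
force: [0.6, 0.1, -6.8]
width: 0.272
finger_force: 59.0
```

```bash
cat >> fix.py <<'E'
# disc top-rim ellipse fit: bright, low-saturation pixels in top view
t=shot('top');h=cv2.cvtColor(t,cv2.COLOR_RGB2HSV);m=cv2.inRange(h,(0,0,120),(180,70,255))
for r in (188,192,196,200,204,208,212): 
    xs=[c for c in range(312,350) if m[r,c]]; print(r,xs[:1],xs[-1:],end=' ')
E
python3 fix.py
```

```text
F -6.77 z 278.3 [([274, 163, 5, 10, 27], [276.04, 168.7])]
disc shift -3.699527144432068 0 0.933
px per 10mm -1.734471445921713
188 [] [] 192 [312] [349] 196 [312] [349] 200 [312] [349] 204 [321] [349] 208 [322] [349] 212 [324] [349]
```

{"api": "move_arm", "payload": {
  "increments": [
    [[0,0,-0.1],[0,0,0],1],
    [[0,0,-0.1],[0,0,0],1],
    [[0,0,-0.1],[0,0,0],1],
    [[0,0,-0.1],[0,0,0],1],
    [[0,0,-0.1],[0,0,0],1]
  ]
}}

```text
time: 20.2
tool_pos: [471.5, -269.0, 263.0]
orientation: [[0.142, 0.99, -0.0], [0.99, -0.142, 0.0], [0.0, -0.0, -1.0]]
force: [-0.6, 0.1, -7.0]
width: 0.273
finger_force: 59.0
```

{"api": "move_arm", "payload": {
  "increments": [
    [[0,0,-0.1],[0,0,0],1],
    [[0,0,-0.1],[0,0,0],1],
    [[0,0,-0.1],[0,0,0],1],
    [[0,0,0],[0,0,0],1],
    [[0,0,0],[0,0,0],1]
  ]
}}

```text
time: 20.82
tool_pos: [471.6, -269.1, 254.4]
orientation: [[0.142, 0.99, 0.0], [0.99, -0.142, -0.0], [-0.0, 0.0, -1.0]]
force: [-0.2, 0.6, -6.6]
width: 0.266
finger_force: 59.0
```

```bash
python3 fix.py|head -2
```

```text
F -6.82 z 254.5 [([274, 167, 5, 10, 32], [275.69, 172.31])]
disc shift 0.03690298646688461 0 0.991
```

{"api": "move_arm", "payload": {
  "increments": [
    [[0,0,-0.2],[0,0,0],1],
    [[0,0,-0.2],[0,0,0],1],
    [[0,0,-0.2],[0,0,0],1],
    [[0,0,-0.2],[0,0,0],1],
    [[0,0,-0.2],[0,0,0],1]
  ]
}}

```text
time: 21.7
tool_pos: [471.7, -269.2, 224.2]
orientation: [[0.142, 0.99, 0.0], [0.99, -0.142, -0.0], [-0.0, 0.0, -1.0]]
force: [0.2, 0.5, -2.1]
width: 0.266
finger_force: 59.6
```

{"api": "move_arm", "payload": {
  "increments": [
    [[0,0,-0.2],[0,0,0],1],
    [[0,0,-0.2],[0,0,0],1],
    [[0,0,-0.2],[0,0,0],1],
    [[0,0,-0.1],[0,0,0],1],
    [[0,0,0],[0,0,0],1]
  ]
}}

```text
time: 22.32
tool_pos: [471.4, -269.0, 203.0]
orientation: [[0.142, 0.99, -0.0], [0.99, -0.142, 0.0], [0.0, -0.0, -1.0]]
force: [0.3, 0.3, -1.4]
width: 0.271
finger_force: 59.7
```

```bash
python3 fix.py|head -2; python3 look.py g7.png | head -1
```

```text
F -1.84 z 203.6 [([274, 167, 5, 10, 30], [275.67, 172.3])]
disc shift 0.11062580347061157 0 0.978
22.675 [ 471.65810086 -269.12933456  203.50237449] [-0.99838205  0.15076171 -2.42556712]
```

View pics/g7.png

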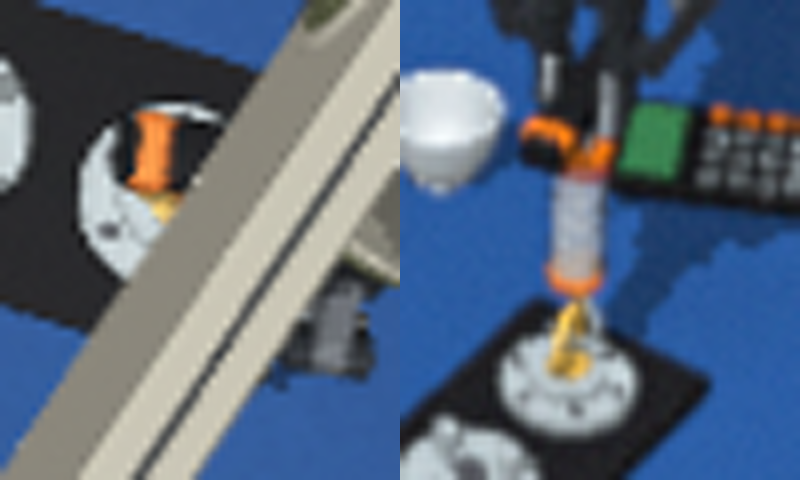

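The fixture is home (a shift of about 0.1 px), and the hook is unloaded in the same place as when it went in. I'll back it out.

{"api": "move_arm", "payload": {
  "increments": [
    [[-0.1,0.014,0],[0,0,0],1],
    [[-0.15,0.021,0],[0,0,0],1],
    [[-0.2,0.028,0],[0,0,0],1],
    [[-0.2,0.028,0],[0,0,0],1],
    [[-0.2,0.028,0],[0,0,0],1]
  ]
}}

```text
time: 23.3
tool_pos: [445.6, -265.4, 203.3]
orientation: [[0.142, 0.99, -0.0], [0.99, -0.142, -0.0], [-0.0, -0.0, -1.0]]
force: [0.2, -0.9, -2.0]
width: 0.269
finger_force: 59.7
```

{"api": "move_arm", "payload": {
  "increments": [
    [[-0.2,0.028,0],[0,0,0],1],
    [[-0.2,0.028,0],[0,0,0],1],
    [[-0.2,0.028,0],[0,0,0],1],
    [[-0.2,0.028,0],[0,0,0],1],
    [[0,0,0],[0,0,0],1]
  ]
}}

```text
time: 23.92
tool_pos: [421.7, -262.1, 203.3]
orientation: [[0.142, 0.99, 0.0], [0.99, -0.142, -0.0], [-0.0, 0.0, -1.0]]
force: [-0.8, -0.4, -2.0]
width: 0.266
finger_force: 59.7
```

```bash
python3 fix.py|head -2; python3 look.py g8.png | head -1
```

```text
F -2.19 z 203.3 [([274, 168, 5, 9, 33], [275.64, 172.39])]
disc shift 0.09415017068386078 0 0.935
24.275 [ 422.20316592 -262.10964706  203.27604748] [-0.26890893 -0.22223985 -1.62951141]
```

View pics/g8.png

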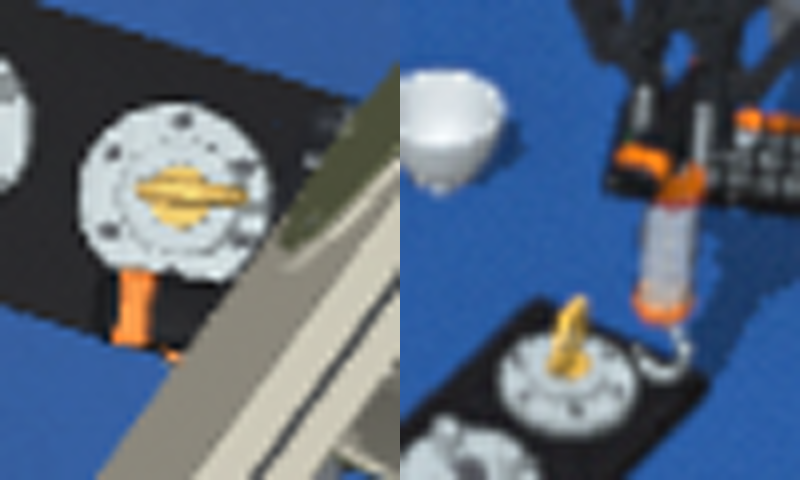

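The hook is clear of the eye (hook at side crop (665,360), ring at (570,330)), and the disc hasn't moved. I'll return the scale.

{"api": "move_arm", "payload": {
  "increments": [
    [[0,0,0.5],[0,0,0],1],
    [[0,0,0.9],[0,0,0],1],
    [[0,0,0.9],[0,0,0],1],
    [[0.1,0.5,0.8],[0,0,0],1],
    [[0.1,0.9,0.1],[0,0,0],1]
  ]
}}

```text
time: 24.9
tool_pos: [429.1, -220.9, 303.1]
orientation: [[0.143, 0.99, 0.004], [0.99, -0.143, -0.003], [-0.002, 0.005, -1.0]]
force: [-0.0, 0.5, -2.3]
width: 0.269
finger_force: 59.7
```

{"api": "move_arm", "payload": {
  "increments": [
    [[0.1,1,0],[0,0,0.4],1],
    [[0.1,1,0],[0,0,0.4],1],
    [[0.1,1,0],[0,0,0.4],1],
    [[0.1,1,0],[0,0,0.4],1],
    [[0.1,1,0],[0,0,0.4],1]
  ]
}}

```text
time: 25.52
tool_pos: [443.3, -69.2, 300.7]
orientation: [[-0.033, 0.999, 0.001], [0.999, 0.033, -0.0], [-0.0, 0.001, -1.0]]
force: [-0.1, 0.5, -2.9]
width: 0.269
finger_force: 59.6
```

{"api": "move_arm", "payload": {
  "increments": [
    [[0.1,1,0],[0,0,0.4],1],
    [[0.1,1,0],[0,0,0.4],1],
    [[0.1,1,0],[0,0,0.2],1],
    [[0.1,1,0],[0,0,0],1],
    [[0.1,1,0],[0,0,0],1]
  ]
}}

```text
time: 26.15
tool_pos: [458.3, 81.0, 300.7]
orientation: [[-0.119, 0.993, 0.002], [0.993, 0.119, 0.0], [-0.0, 0.002, -1.0]]
force: [0.7, -0.4, -1.6]
width: 0.27
finger_force: 59.7
```

{"api": "move_arm", "payload": {
  "increments": [
    [[0.1,1,0],[0,0,0],1],
    [[0.1,1,0],[0,0,0],1],
    [[0.1,1,0],[0,0,0],1],
    [[0,0.8,0],[0,0,0],1],
    [[0,0,0],[0,0,0],1]
  ]
}}

```text
time: 26.78
tool_pos: [467.1, 195.3, 300.3]
orientation: [[-0.121, 0.993, 0.001], [0.993, 0.121, 0.001], [0.0, 0.001, -1.0]]
force: [-0.3, -0.4, -1.1]
width: 0.269
finger_force: 59.7
```

{"api": "move_arm", "payload": {
  "increments": [
    [[0.2,0.9,-0.4],[0,0,0],1],
    [[0.2,0.9,-0.7],[0,0,0],1],
    [[0,0.05,-0.8],[0,0,0],1],
    [[0,0,-0.7],[0,0,0],1],
    [[0,0,-0.4],[0,0,0],1]
  ]
}}

```text
time: 27.4
tool_pos: [478.9, 248.5, 208.6]
orientation: [[-0.118, 0.993, -0.001], [0.993, 0.118, -0.001], [-0.001, -0.001, -1.0]]
force: [1.1, -0.5, -1.5]
width: 0.268
finger_force: 59.6
```

{"api": "move_arm", "payload": {
  "increments": [
    [[0,0,0],[0,0,0],1],
    [[0,0,0],[0,0,0],1]
  ]
}}

```text
time: 27.65
tool_pos: [479.7, 249.3, 210.6]
orientation: [[-0.119, 0.993, 0.002], [0.993, 0.119, 0.001], [0.0, 0.002, -1.0]]
force: [-0.5, 0.8, -2.4]
width: 0.269
finger_force: 59.6
```

{"api": "move_arm", "payload": {
  "increments": [
    [[0.5,0.07,0],[0,0,0],1],
    [[0.8,0.11,0],[0,0,0],1],
    [[0.8,0.11,0],[0,0,0],1],
    [[0.7,0.1,0],[0,0,0],1],
    [[0.4,0.06,0],[0,0,0],1]
  ]
}}

```text
time: 28.28
tool_pos: [576.4, 263.0, 210.4]
orientation: [[-0.119, 0.993, 0.002], [0.993, 0.119, 0.0], [0.0, 0.002, -1.0]]
force: [0.8, -0.6, -2.4]
width: 0.265
finger_force: 59.7
```

{"api": "move_arm", "payload": {
  "increments": [
    [[0.15,0.02,0],[0,0,0],1],
    [[0,0,0],[0,0,0],1],
    [[0,0,0],[0,0,0],1]
  ]
}}

```text
time: 28.65
tool_pos: [579.1, 263.5, 209.4]
orientation: [[-0.119, 0.993, -0.0], [0.993, 0.119, 0.0], [0.0, -0.0, -1.0]]
force: [-0.7, -0.1, -1.4]
width: 0.269
finger_force: 59.7
```

{"api": "move_arm", "payload": {
  "increments": [
    [[0.02,0,-0.1],[0,0,0],1],
    [[0,0,-0.2],[0,0,0],1],
    [[0,0,-0.15],[0,0,0],1],
    [[0,0,-0.1],[0,0,0],1],
    [[0,0,0],[0,0,0],1]
  ]
}}

```text
time: 29.28
tool_pos: [579.9, 263.4, 192.3]
orientation: [[-0.119, 0.993, -0.001], [0.993, 0.119, -0.0], [-0.0, -0.001, -1.0]]
force: [0.1, 0.4, -1.6]
width: 0.269
finger_force: 59.7
```

{"api": "move_arm", "payload": {
  "increments": [
    [[0,0,0],[0,0,0],1],
    [[0,0,-0.03],[0,0,0],1],
    [[0,0,0],[0,0,0],1]
  ]
}}

```text
time: 29.65
tool_pos: [580.2, 263.5, 192.0]
orientation: [[-0.119, 0.993, 0.0], [0.993, 0.119, 0.0], [0.0, 0.0, -1.0]]
force: [-0.0, -0.2, -2.2]
width: 0.27
finger_force: 59.7
```

{"api": "move_arm", "payload": {
  "increments": [
    [[0,0,-0.03],[0,0,0],1],
    [[0,0,0],[0,0,0],1],
    [[0,0,0],[0,0,0],1]
  ]
}}

```text
time: 30.02
tool_pos: [580.3, 263.5, 191.2]
orientation: [[-0.119, 0.993, 0.0], [0.993, 0.119, 0.0], [0.0, 0.0, -1.0]]
force: [-0.1, 0.1, -1.6]
width: 0.267
finger_force: 59.8
```

{"api": "move_arm", "payload": {
  "increments": [
    [[0,0,-0.03],[0,0,0],1],
    [[0,0,0],[0,0,0],1],
    [[0,0,0],[0,0,0],1]
  ]
}}

```text
time: 30.4
tool_pos: [580.3, 263.5, 191.1]
orientation: [[-0.119, 0.993, 0.001], [0.993, 0.119, 0.0], [0.0, 0.001, -1.0]]
force: [-3.3, -2.2, 5.2]
width: 0.269
finger_force: 60.7
```

{"api": "move_arm", "payload": {
  "increments": [
    [[0,0,0],[0,0,0],0.72],
    [[0,0,0],[0,0,0],0.66],
    [[0,0,0],[0,0,0],0.58],
    [[0,0,0],[0,0,0],0.5],
    [[0,0,0],[0,0,0],0.4]
  ]
}}

```text
time: 31.02
tool_pos: [580.1, 263.5, 189.9]
orientation: [[-0.119, 0.993, -0.0], [0.993, 0.119, -0.0], [-0.0, -0.0, -1.0]]
force: [-0.6, -0.8, -0.3]
width: 0.602
finger_force: 0.0
```

{"api": "move_arm", "payload": {
  "increments": [
    [[0,0,0],[0,0,0],0.2],
    [[0,0,0.2],[0,0,0],0.1],
    [[0,0,0.5],[0,0,0],0],
    [[0,0,0.9],[0,0,0],0],
    [[0,0,1],[0,0,0],0]
  ]
}}

```text
time: 31.65
tool_pos: [580.2, 263.5, 269.9]
orientation: [[-0.119, 0.993, 0.001], [0.993, 0.119, 0.0], [0.0, 0.001, -1.0]]
force: [0.1, 0.2, 0.6]
width: 1.005
finger_force: 0.0
```

{"api": "move_arm", "payload": {
  "increments": [
    [[0,0,1],[0,0,0],0],
    [[-0.5,-1,0.5],[0,0,0],0],
    [[-1,-1,0],[0,0,0],0],
    [[-1,-1,0],[0,0,0],0],
    [[-1,-1,0],[0,0,0],0]
  ]
}}

```text
time: 32.28
tool_pos: [474.5, 142.7, 314.7]
orientation: [[-0.119, 0.993, 0.002], [0.993, 0.119, 0.0], [0.0, 0.002, -1.0]]
force: [0.6, -0.9, 1.2]
width: 0.997
finger_force: 0.0
```

{"api": "move_arm", "payload": {
  "increments": [
    [[0,-1,0],[0,0,0],0],
    [[0,-1,0],[0,0,0],0],
    [[0,-1,0],[0,0,0],0],
    [[0,0,0],[0,0,0],0],
    [[0,0,0],[0,0,0],0]
  ]
}}

```text
time: 32.9
tool_pos: [475.4, 53.9, 314.0]
orientation: [[-0.119, 0.993, 0.001], [0.993, 0.119, 0.0], [0.0, 0.001, -1.0]]
force: [0.6, 0.1, 0.6]
width: 1.003
finger_force: 0.0
```

```bash
python3 - <<'E'
from h import *
t=shot('top','t9.png');s=shot('side','s9.png')
T=cv2.imread('pics/top0.png');S=cv2.imread('pics/side0.png');t=cv2.imread('pics/t9.png');s=cv2.imread('pics/s9.png')
def c(im,x,y,w,h,k): return cv2.resize(im[y:y+h,x:x+w],None,fx=k,fy=k,interpolation=cv2.INTER_CUBIC)
f=lambda a,b:np.vstack([np.hstack([c(a,115,120,50,65,4),c(a,300,180,50,65,4)]),np.hstack([c(b,160,215,50,65,4),c(b,250,150,50,65,4)])])
cv2.imwrite('pics/end.png',np.hstack([f(T,S),f(t,s)]))
E
```

```text
(no output)
```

View pics/end.png

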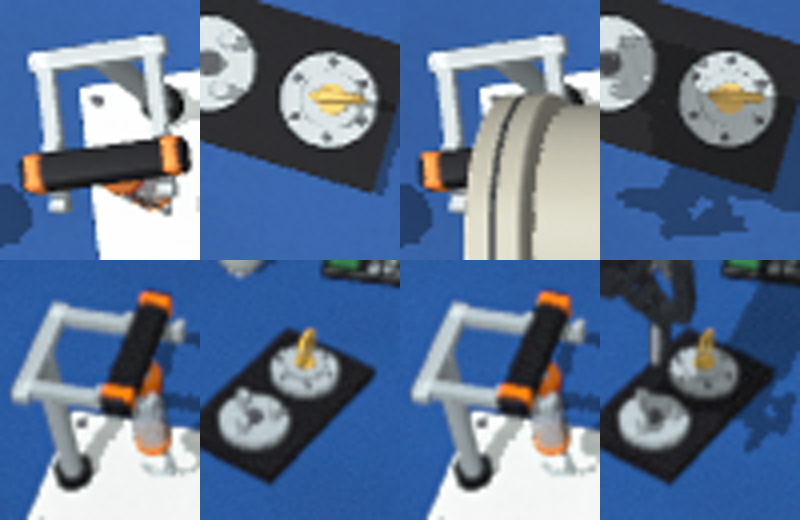

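The scale hangs exactly as it did at the start, with the handle across the prongs. The fixture is home in its recess, and the gripper is clear.

```bash
python3 -c "
from workcell import robot
print(robot.job_done())"
```

```text
the job is handed in; nothing more can be done
None
```

The job is handed in, but no verdict came back: the fixture weighed about 0.47 kg by the wrist force (about 4.6 N), hung still for over two seconds, and both it and the scale look back where they started in the final pictures.

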